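# Start a filter-holder lid on its thread by backing it until it drops

## Robot

A 6-joint arm with a two-finger parallel gripper is mounted at the origin on a cart in front of the work surface, level with it; the furniture and walls round the work are solid. World frame = base frame: x ahead of the robot, y to its left, z up, the work surface at z = 0. Lengths are in m, angles in rad, forces in N, time in s.
With the tool pointing down it reaches from about 0.3 to 0.875 m from the base axis. Payload 6.4 kg.
Tool frame: the origin (TCP) lies between the finger pads; the fingertips stand 22 mm ahead of it and the grasp point (between the pads) lies 3 mm ahead of it (robot.tips_ahead is the z of the fingertips in the tool frame, in m); z points along the fingers, y is the line along which they close (so a half turn about z gives the same grasp; the last joint's range is limited). The gripper opens to 85 mm and grips with 20 to 120 N. Pads are 22 mm wide; open, the fingers measure 114 mm over their backs; the gripper's body (76 mm by 85 mm) begins 54 mm behind the grasp point. The pads swing forward as they close: fully open they stand 13 mm farther back than shut.
Start: joints at [1.09, 0.181, 1.607, -0, 1.354, -0.206], TCP at [0.156, 0.553, 0.225] pointing down, gripper open.
Joint ranges: [-2.99, 2.99], [-0.89, 2.07], [0.3, 2.58], [-1.14, 4.28], [0, 2.63], [-3.12, 3.12]. Speed limits (rad/s): [2.57, 2.57, 3.01, 3.14, 3.14, 3.14].

## Interface

Orientations are given as a unit quaternion [w, x, y, z].
In Python, from cell import robot gives the robot as it stands.
- The arm moves only by the shell command python3 -m inch 'ROWS' [OPENING] [FORCE]. ROWS is JSON, a list of rows, each an object with "travel": the shift along the tool's x, y, z in m, a list of three; "roll": the turn about the tool's z in degrees. In form: [{"travel": [x, y, z], "roll": roll}, ...]. A call has 1 to 20 rows; each row is the pose to reach, as a shift and turn from the pose commanded when the call began, along the tool's axes at that moment; what a row does not reach only later rows make up. A row lasts 1/8 s, in which the tool goes at most 62.5 mm and 10.7 degrees, less where a joint would pass 70% of its speed; a pose out of reach is approached as far as the arm can. A call with a gripper value outside its range is refused whole. OPENING is the finger opening in m, from 0 to 0.0854, set as the call begins (- or left out, the last holds). The fingers move at their own pace and stop on an object; FORCE is the grip in N (left out, the last holds). Time passes only in rows, so rows that repeat a pose let the fingers close. It gives the time, the measured TCP pose, the force, the opening and the grip force at its end, in the units of the state.
- robot.state(): the state, without advancing time (a new reading comes with each control period).
- robot.grab_frame(name): name is "scene" or "top" or "wrist"; returns a dict with "image" (480x640x3 uint8, red, green, blue), "z_map" (480x640 float32, m along the optical axis (not along the pixel's ray), 0 where there is no reading), "intrinsics" (3x3 intrinsics, pixels), "D" ([k1, k2, p1, p2, k3] as OpenCV has them; the pictures are not rectified), "R" (3x3) and "t" (3): a world point X has camera coordinates R X + t; the wrist camera has in their place "mount" (4x4, takes a point from camera to tool coordinates, whose origin is the TCP and whose axes are the flange's). Camera axes: x right, y down, z forward; pixel columns grow to the right and rows downward; lengths in m; the calibration is good to about 2 mm. A picture is of the moment at which its call begins: read the wrist's pose just before it.
- robot.job_done(): hands the job in; it is judged then, once.
The state is a dict: "clock": time; "q": joint angles; "qd": joint speeds; "effort": joint torques, N m; "eef_pos": TCP position; "tool_rot": TCP orientation; "contact_force": force on the tool from outside, world axes, zero at the start; "moment": the same for the moment, N m; "opening": finger opening in m; "gripper_force": force on a finger pad.
Only numpy, scipy, OpenCV 4.12 (cv2) and the standard library are available. Lean on these libraries where they do the work, as an engineer would, in place of code of your own. Each camera call takes 0.05 s, during which the arm holds its last target. There are 200 camera calls.

## Task

The lid of the larger filter holder has been set down on top of its thread and has not caught. Without lifting it off, turn it backward (counter-clockwise from above) until it drops into the start of the thread, then turn it forward (clockwise) fully home against its stop, and let go. Leave the smaller filter holder, which is already closed, where it stands.

Things in the scene. Friction and masses are not known exactly. Their poses are not given: they have to be found in the camera images.
- filter_lid: Loose grey lid: ribbed cap 68 mm wide, 31 mm tall, 150 g. Origin: centre of its lower rim, z up. On its flat top (z 31 mm), a finger bar along x: 50 mm long, 12 mm thick in y, to z 59 mm; pointed at +x. Starts 59 mm above the holder's origin, 20 to 42 deg counterclockwise of home. Turns easily, drops 9 mm by its weight, if free to sink, at 62 deg; stop at 80. Clockwise, it then sinks 3 mm more.
- filter_holder: Larger filter holder, steel, fixed. Foot 94 mm wide, body 76 mm wide and 44 mm tall, threaded neck in the lid (1 mm side play). Origin: centre of underside, z up. Lid home: lid x along holder x, marked by a small dark rib on the foot; lid origin 47 mm above this one, against a solid stop. An undropped lid turned clockwise only hits a stop. Hose nozzle on the -x side, 62 mm out, 26 mm up.
- small_holder: Smaller filter holder of the same make, 0.72 times the size (foot 68 mm, grey lid 49 mm wide, 76 mm tall in all, with a like finger bar), already closed, standing loose, 600 g. Origin: centre of the underside. To be left where it stands.
Mind the look-alikes: they are no part of the job. What is shaped like the filter_lid but turquoise or yellow is not meant.

How it is judged:
On the way, in this order (a step that is already met when the one before it is completed fails the run):
1. the lid, turned backward, has dropped into the start of the thread (z of filter_lid in the frame of filter_holder below 0.053 m and angle between the x axis of filter_lid and the x axis of filter_holder, either way round above 0.6 rad), for 0.2 s.
2. the lid is turned forward fully home (z of filter_lid in the frame of filter_holder below 0.0495 m and angle between the x axis of filter_lid and the x axis of filter_holder, either way round below 0.21 rad), for 0.2 s.
At the end, for the whole second after the job is handed in: the lid sits level on the larger holder, down in the thread (its origin less than 49.5 mm above the holder's) and within 12 degrees of home, at rest (all of step 2 and angle between filter_lid's own z axis and vertical below 0.1 rad and linear speed of filter_lid below 0.02 m/s and horizontal distance between filter_lid and filter_holder below 0.01 m); the robot touches nothing.
It fails at once if the lid is lifted off the thread (more than 15 mm above where it lay) (z of filter_lid in the frame of filter_holder above 0.074 m).
It fails at once if the smaller holder is moved by more than 20 mm (distance of small_holder from where it was at the start of the episode above 0.02 m).
It also fails if it takes over 38 s, if anything falls off the work surface, if the arm or the gripper's body presses on something with over 40 N, if the wrist force passes 120 N, or if a joint passes its speed limit or range.

## Working session

There is one attempt and no reset: what is moved stays moved. The work goes in short steps, Python scripts to look and compute and a shell command to move; the robot and the scene stay as the last step left them, time stands still between calls to the robot, and variables do not carry over. Pictures are saved under pics/ and viewed, at most 10 in all, crops included, and the job is handed in when it is done.

```bash
mkdir -p pics
cat > h.py <<'E'
import numpy as np,cv2,pickle
from cell import robot
def grab(n):
    s=robot.state();f=robot.grab_frame(n);f['s']=s;pickle.dump(f,open(f'{n}.pkl','wb'));return f
def load(n): return pickle.load(open(f'{n}.pkl','rb'))
def save(f,name,crop=None,k=1):
    im=f['image'][:,:,::-1]
    if crop: a,b,c,d=crop; im=im[b:d,a:c]
    cv2.imwrite('pics/'+name,cv2.resize(im,None,fx=k,fy=k,interpolation=cv2.INTER_CUBIC))
def ray(f,px):
    u=cv2.undistortPoints(np.array([px],float).reshape(-1,1,2),np.array(f['intrinsics']),np.array(f['D'])).reshape(-1,2)
    return np.c_[u,np.ones(len(u))]
def pts(f,px,z=None):
    r=ray(f,px);R=np.array(f['R']);t=np.array(f['t']);c=-R.T@t
    if z is None:
        d=np.array([f['z_map'][int(round(v)),int(round(u))] for u,v in px]);return (r*d[:,None]-t)@R
    w=r@R; return c+w*((z-c[2])/w[:,2])[:,None]
E
python3 - <<'E'
from h import *
print({k:v for k,v in robot.state().items()})
save(grab('scene'),'s.png');save(grab('top'),'t.png')
E
```

```text
{'clock': 0.0, 'q': array([ 1.08969627e+00,  1.81547312e-01,  1.60799109e+00,  1.17572081e-05,
        1.35382551e+00, -2.06312747e-01]), 'qd': array([-1.04076699e-05,  2.76559465e-04,  8.73908682e-05, -3.91031119e-04,
       -9.61018414e-04, -7.30966373e-05]), 'effort': array([-4.46597214e-04, -4.44858134e+01, -3.51338947e+01, -8.55812368e-05,
        8.89572082e-03,  5.09565416e-05]), 'eef_pos': array([0.15574269, 0.55292262, 0.22458883]), 'tool_rot': array([-3.03842171e-04,  1.36963002e-01,  9.90575768e-01, -8.31895843e-04]), 'contact_force': array([-0.49432163,  0.32548636,  0.24190745]), 'moment': array([ 0.01702882, -0.04836395, -0.0013826 ]), 'gripper_force': 0.0, 'opening': 0.08565568799148617}
```

View pics/s.png

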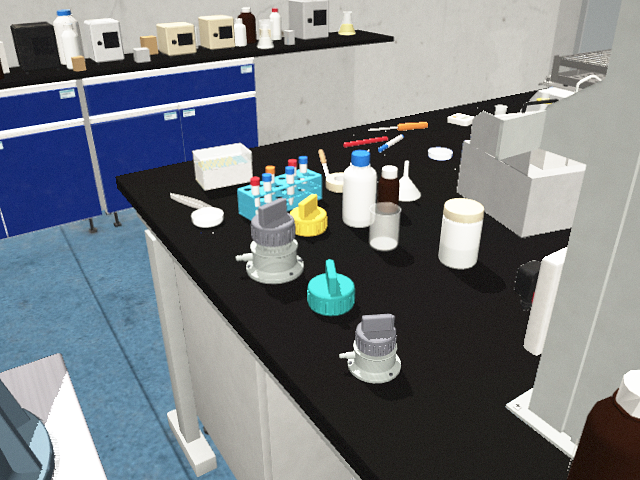

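View pics/t.png

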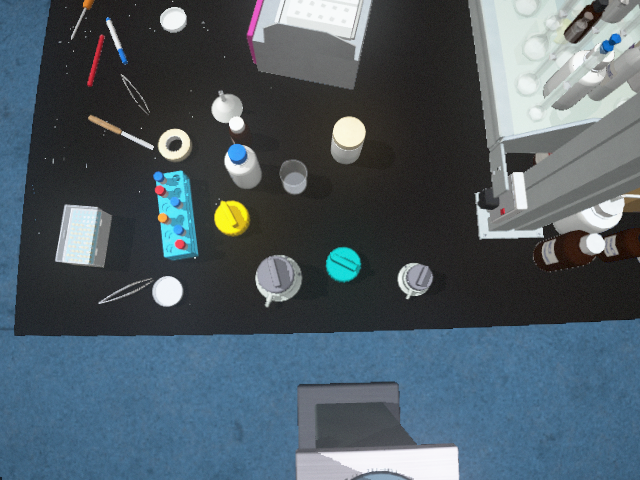

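The scene view shows two closed grey-lidded holders. One is at top (278,278) / scene (274,240), the other at top (415,279) / scene (375,345). The teal (343,264) and yellow (232,217) lids are loose look-alikes. The holder at top (278,278) is visibly larger, so I take it as the target and will confirm in a crop with measured widths.

Run:
```python
from h import *
f=load('top');save(f,'tc.png',(235,235,335,325),8)
print(pts(f,[(278,272),(415,273),(278,300),(300,278)]))
# cloud
g=np.array([(u,v) for v in range(225,330) for u in range(200,460)]);P=pts(f,g)
for lo,hi,m in [(.03,.3,1)]:
  for u0,u1 in [(245,312),(392,440)]:
    s=(g[:,0]>u0)&(g[:,0]<u1)&(f['z_map'][g[:,1],g[:,0]]>0)
    Q=P[s];h=Q[:,2]; print('zs',np.percentile(h,[50,90,95,99]), 'foot',Q[(h>.004)].min(0),Q[(h>.004)].max(0))
    zt=np.percentile(h,98); B=Q[h>zt-.008]
    c,sz,a=cv2.minAreaRect((B[:,:2]*1e3).astype(np.float32)); print('bar',c,sz,a,B.mean(0))
```

```text
[[ 0.49453158  0.1797838   0.08871407]
 [ 0.48882891 -0.07884898  0.05688585]
 [ 0.44656429  0.18649266  0.00851209]
 [ 0.48936803  0.14167045  0.00887984]]
zs [0.00089328 0.08985523 0.09154596 0.11830849] foot [0.394276   0.11750058 0.00401423] [0.59948195 0.25101983 0.12215936]
bar (494.3153076171875, 186.4887237548828) (54.35897445678711, 12.037175178527832) 13.873003959655762 [0.49316903 0.18605297 0.1176601 ]
zs [0.00059867 0.05314595 0.05677838 0.07648261] foot [ 0.38588157 -0.1413984   0.00400331] [ 0.58583416 -0.05141023  0.07924459]
bar (483.1979064941406, -87.88925170898438) (9.274599075317383, 39.03158950805664) 62.305362701416016 [ 0.48232224 -0.08685798  0.07506462]
```

View pics/tc.png

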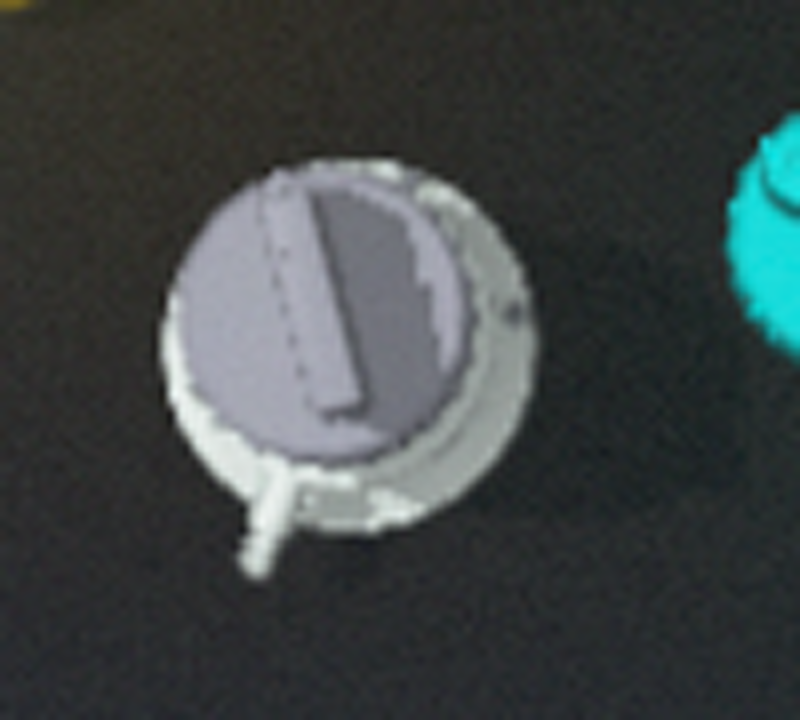

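Run:
```python
from h import *
from scipy.spatial.transform import Rotation as Ro
f=load('top')
n=pts(f,[(267,306.0)],.026)[0]; b0,b1=pts(f,[(235+285/8,235+180/8),(235+342/8,235+405/8)],.118)
# disc of lid top: ellipse outline approx; foot extents
print('noz',n,'bar',b0,b1,'mid',(b0+b1)/2,'ang',np.degrees(np.arctan2(*(b0-b1)[[1,0]])))
g=np.array([(u,v) for v in range(235,325) for u in range(240,320)]);P=pts(f,g);h=P[:,2]
L=P[(h>.085)&(h<.097)];(c,r)=cv2.minEnclosingCircle((L[:,:2]*1e3).astype(np.float32));print('lid',c,r)
F=P[(h>.006)&(h<.014)&(np.hypot(P[:,0]-.492,P[:,1]-.184)<.053)];(c2,r2)=cv2.minEnclosingCircle((F[:,:2]*1e3).astype(np.float32));print('foot',c2,r2)
for c in [np.array(c)/1e3,(b0+b1)[:2]/2]:
  d=c-n[:2];print('home',np.degrees(np.arctan2(d[1],d[0])),np.hypot(*d))
s=robot.state();q=s['tool_rot'];print(Ro.from_quat(q[[1,2,3,0]]).as_matrix().round(3))
```

```text
noz [0.43475827 0.20685502 0.026     ] bar [0.51769751 0.19036793 0.118     ] [0.4676206  0.17840749 0.118     ] mid [0.49265905 0.18438771 0.118     ] ang 13.432946676531099
lid (492.5981140136719, 186.13270568847656) 33.97541809082031
foot (492.3119812011719, 186.0261993408203) 46.81218338012695
home -19.71110835881857 0.06143990166285757
home -21.20780572157043 0.06210700551200721
[[-0.962  0.271 -0.001]
 [ 0.271  0.962 -0.001]
 [ 0.    -0.002 -1.   ]]
```

```bash
python3 -m inch '[{"travel":[-0.025,-0.016,0],"roll":-3},{"travel":[-0.07,-0.043,0],"roll":-7},{"travel":[-0.115,-0.071,0],"roll":-11},{"travel":[-0.16,-0.099,0],"roll":-15},{"travel":[-0.205,-0.127,0],"roll":-19},{"travel":[-0.25,-0.155,0],"roll":-23},{"travel":[-0.295,-0.183,0],"roll":-27},{"travel":[-0.34,-0.21,0],"roll":-29.3},{"travel":[-0.38,-0.235,0],"roll":-29.3},{"travel":[-0.41,-0.254,0],"roll":-29.3},{"travel":[-0.4236,-0.2622,0],"roll":-29.3},{"travel":[-0.4236,-0.2622,0],"roll":-29.3},{"travel":[-0.4236,-0.2622,0],"roll":-29.3},{"travel":[-0.4236,-0.2622,0],"roll":-29.3}]' 0.035
python3 - <<'E'
from h import *
from scipy.spatial.transform import Rotation as Ro
f=grab('wrist');s=f['s'];Rm=Ro.from_quat(s['tool_rot'][[1,2,3,0]]).as_matrix();M=np.array(f['mount'])
print(Rm.round(3),s['eef_pos'],s['q'],s['opening'])
g=np.array([(u,v) for v in range(0,480,2) for u in range(0,640,2)]);r=ray(f,g);z=f['z_map'][g[:,1],g[:,0]]
C=r*z[:,None];T=C@M[:3,:3].T+M[:3,3];W=T@Rm.T+s['eef_pos']
near=(z>0)&(np.hypot(W[:,0]-.4925,W[:,1]-.1855)<.06)
for lo,hi in [(.112,.124),(.084,.097),(.004,.014)]:
  B=(W[near&(W[:,2]>lo)&(W[:,2]<hi)]*1e3).astype(np.float32)
  if len(B): print(lo,len(B),np.median(B,0),cv2.minAreaRect(B[:,:2]),cv2.minEnclosingCircle(B[:,:2]))
save(f,'w.png')
E
```

```text
clock: 1.85
eef_pos: [0.4918, 0.1872, 0.2255]
tool_rot: [-0.0, -0.119, 0.993, 0.0]
contact_force: [0.1, 0.6, 0.1]
opening: 0.0352
gripper_force: 0.0
[[-0.972 -0.236 -0.   ]
 [-0.236  0.972  0.   ]
 [ 0.     0.    -1.   ]] [0.49182329 0.18717034 0.22550136] [ 1.37748950e-01  7.15865944e-02  1.72865608e+00  2.00157361e-04
  1.34149502e+00 -1.67133815e+00] 0.03520250413660197Traceback (most recent call last):
  File "<stdin>", line 10, in <module>
cv2.error: OpenCV(4.12.0) /io/opencv/modules/imgproc/src/convhull.cpp:143: error: (-215:Assertion failed) total >= 0 && (depth == CV_32F || depth == CV_32S) in function 'convexHull'
```

```bash
cat > wl.py <<'E'
from h import *
from scipy.spatial.transform import Rotation as Ro
def look(name,bands):
    f=grab('wrist');s=f['s'];Rm=Ro.from_quat(s['tool_rot'][[1,2,3,0]]).as_matrix();M=np.array(f['mount'])
    g=np.array([(u,v) for v in range(0,480) for u in range(0,640)]);r=ray(f,g);z=f['z_map'][g[:,1],g[:,0]]
    W=((r*z[:,None])@M[:3,:3].T+M[:3,3])@Rm.T+s['eef_pos']
    near=(z>0)&(np.hypot(W[:,0]-.4925,W[:,1]-.1855)<.06)
    for lo,hi in bands:
        B=np.ascontiguousarray((W[near&(W[:,2]>lo)&(W[:,2]<hi)]*1e3).astype(np.float32))
        if len(B):
            X=np.ascontiguousarray(B[:,:2]); print(lo,len(B),np.median(B,0),cv2.minAreaRect(X),cv2.minEnclosingCircle(X))
    save(f,name); return W,g
E
python3 -c "
from wl import *
look('w.png',[(.112,.124),(.084,.097),(.004,.014)])"
```

```text
0.112 1447 [489.06702 186.8331  118.58923] ((492.4079284667969, 187.4061737060547), (55.36180114746094, 11.879083633422852), 13.962058067321777) ((492.2024230957031, 187.99603271484375), 27.74806022644043)
0.084 5378 [486.726   183.71234  90.76839] ((489.2174987792969, 186.94781494140625), (66.03875732421875, 66.73369598388672), 13.704926490783691) ((489.9169006347656, 186.87698364257812), 34.00969696044922)
0.004 1718 [461.19727  171.51132    9.498473] ((474.7101745605469, 183.31280517578125), (63.45365524291992, 93.17655944824219), 13.754167556762695) ((489.31640625, 186.77792358398438), 46.88961410522461)
```

View pics/w.png

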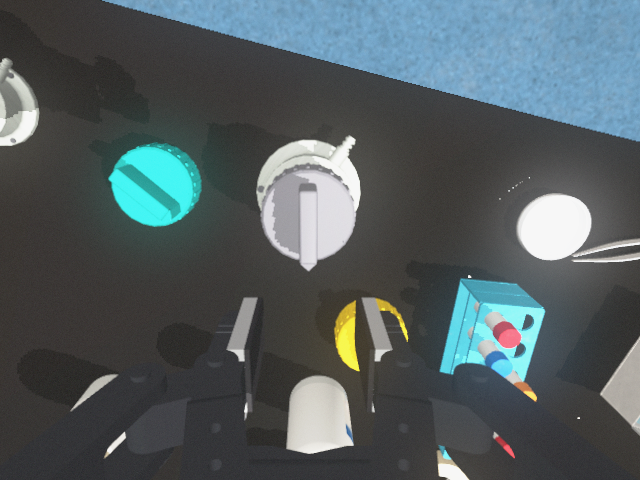

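```bash
python3 -m inch '[{"travel":[0.001,0,0.02],"roll":0},{"travel":[0.001,0,0.05],"roll":0},{"travel":[0.001,0,0.08],"roll":0},{"travel":[0.001,0,0.095],"roll":0},{"travel":[0.001,0,0.105],"roll":0},{"travel":[0.001,0,0.105],"roll":0}]' 0.035
python3 -m inch '[{"travel":[0,0,0],"roll":0},{"travel":[0,0,0],"roll":0},{"travel":[0,0,0],"roll":0}]' 0.015
```

```text
clock: 2.7
eef_pos: [0.4915, 0.186, 0.1204]
tool_rot: [-0.0, -0.118, 0.993, -0.0]
contact_force: [0.1, 0.1, -0.0]
opening: 0.035
gripper_force: 0.0
clock: 3.08
eef_pos: [0.492, 0.186, 0.121]
tool_rot: [0.001, -0.118, 0.993, 0.0]
contact_force: [-0.2, -0.7, 0.4]
opening: 0.0156
gripper_force: 0.0
```

```bash
python3 -m inch '[{"travel":[0,0,0],"roll":-5},{"travel":[0,0,0],"roll":-10},{"travel":[0,0,0],"roll":-15},{"travel":[0,0,0],"roll":-20},{"travel":[0,0,0],"roll":-25},{"travel":[0,0,0],"roll":-30},{"travel":[0,0,0],"roll":-35},{"travel":[0,0,0],"roll":-39},{"travel":[0,0,0],"roll":-42},{"travel":[0,0,0],"roll":-45},{"travel":[0,0,0],"roll":-45}]'
python3 -m inch '[{"travel":[0,0,0],"roll":-1},{"travel":[0,0,0],"roll":0},{"travel":[0,0,0],"roll":0}]' 0.035
python3 -m inch '[{"travel":[0,0,-0.03],"roll":0},{"travel":[0,0,-0.07],"roll":0},{"travel":[0,0,-0.1],"roll":0},{"travel":[0,0,-0.105],"roll":0},{"travel":[0,0,-0.105],"roll":0}]'
python3 -c "
from wl import *
look('w2.png',[(.100,.124),(.074,.097),(.004,.014)])"
```

```text
clock: 4.45
eef_pos: [0.4917, 0.1859, 0.1207]
tool_rot: [0.0, -0.489, 0.872, -0.0]
contact_force: [0.1, 0.9, -0.3]
opening: 0.0152
gripper_force: 0.0
clock: 4.82
eef_pos: [0.4916, 0.1859, 0.1205]
tool_rot: [0.0, -0.489, 0.872, -0.0]
contact_force: [-0.3, -0.4, -0.4]
opening: 0.0346
gripper_force: 0.0
clock: 5.45
eef_pos: [0.4913, 0.1859, 0.2249]
tool_rot: [-0.0, -0.489, 0.872, 0.0]
contact_force: [0.1, -0.5, -0.8]
opening: 0.0349
gripper_force: 0.0
0.1 1796 [489.2735  185.22209 118.30013] ((492.02508544921875, 187.34695434570312), (55.139892578125, 12.417959213256836), 14.267013549804688) ((491.9775085449219, 187.14637756347656), 27.665632247924805)
0.074 5282 [486.87848  177.58101   90.700165] ((488.9425354003906, 185.81179809570312), (67.86279296875, 68.42313385009766), 26.601640701293945) ((489.28521728515625, 186.11019897460938), 34.7640266418457)
0.004 1819 [470.75644  155.58165    9.582088] ((481.54498291015625, 173.51686096191406), (64.08216094970703, 93.31085968017578), 58.821685791015625) ((489.18927001953125, 186.25868225097656), 46.91728973388672)
```

View pics/w2.png

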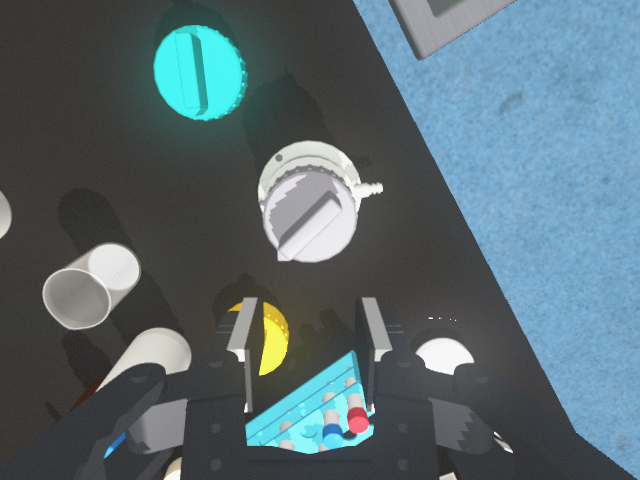

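The picture shows the bar at (310,228) and still at 14°, so the fingers turned without engaging it. I'll check the fingertip geometry.

Run:
```python
from h import *
print(robot.tips_ahead, robot.state()['q'])
f=load('wrist');M=np.array(f['mount']);print(M.round(4))
px=[(250,310),(252,303),(370,310),(372,303),(246,350),(372,350),(366,320),(254,320)]
r=ray(f,px);z=np.array([f['z_map'][v,u] for u,v in px]);print(((r*z[:,None])@M[:3,:3].T+M[:3,3]).round(4))
```

```text
0.022 [ 1.35436602e-01  7.09509914e-02  1.73194483e+00 -2.08574053e-05
  1.34048706e+00 -2.45720908e+00]
[[ 1.200e-03 -9.508e-01 -3.097e-01  7.970e-02]
 [ 1.000e+00  1.200e-03  4.000e-04  1.400e-03]
 [-0.000e+00 -3.097e-01  9.508e-01 -1.491e-01]
 [ 0.000e+00  0.000e+00  0.000e+00  1.000e+00]]
[[ 0.0109 -0.019  -0.0208]
 [ 0.0113 -0.0189 -0.0163]
 [ 0.0109  0.0226 -0.0206]
 [ 0.0116  0.0238 -0.0169]
 [ 0.0106 -0.0169 -0.0446]
 [ 0.011   0.0197 -0.045 ]
 [ 0.0112  0.0202 -0.0282]
 [ 0.011  -0.0167 -0.0279]]
```

Run:
```python
from h import *
f=load('wrist');M=np.array(f['mount'])
g=np.array([(u,v) for v in range(270,345) for u in range(215,400)]);z=f['z_map'][g[:,1],g[:,0]]
T=(ray(f,g)*z[:,None])@M[:3,:3].T+M[:3,3]
k=(z>0)&(T[:,2]<.06)
for v in range(285,345,5):
    s=k&(g[:,1]==v); 
    if s.any(): i=np.where(s)[0]; print(v,len(i),g[i[0]],T[i[0]].round(4),g[i[-1]],T[i[-1]].round(4))
print(T[k].max(0),T[k].min(0))
print(np.linalg.inv(M)@[0.011,-.018,.015,1],f['intrinsics'])
```

```text
300 39 [244 300] [ 0.0107 -0.0223 -0.0128] [375 300] [ 0.0112  0.0254 -0.0136]
305 44 [242 305] [ 0.0112 -0.0223 -0.0176] [377 305] [ 0.011   0.0255 -0.0172]
310 48 [240 310] [ 0.0115 -0.0223 -0.0218] [379 310] [ 0.0109  0.0257 -0.0207]
315 79 [224 315] [ 0.0069 -0.029  -0.017 ] [394 315] [ 0.0069  0.0319 -0.0169]
320 89 [220 320] [ 0.0069 -0.0297 -0.0206] [398 320] [ 0.0075  0.0323 -0.0216]
325 92 [218 325] [ 0.0074 -0.0295 -0.0248] [399 325] [ 0.0073  0.032  -0.0246]
330 94 [216 330] [ 0.0068 -0.0297 -0.027 ] [399 330] [ 0.0069  0.0315 -0.0271]
335 95 [215 335] [ 0.0068 -0.0293 -0.0302] [399 335] [ 0.007   0.0309 -0.0304]
340 95 [215 340] [ 0.0067 -0.0287 -0.033 ] [399 340] [ 0.0072  0.0302 -0.0336]
[ 0.01236047  0.03258795 -0.00726772] [-0.00887868 -0.02980425 -0.04363456]
[-0.01947056  0.01442856  0.17733351  1.        ] [[413.33643231   0.         309.1005135 ]
 [  0.         413.33643231 236.07619173]
 [  0.           0.           1.        ]]
```

The depth image puts the fingertips at about -10 mm in the tool frame, not the stated +22 mm. That fits the missed engagement, so I'll re-align and go deeper in steps, watching force.

```bash
python3 -m inch '[{"travel":[0,0,0.02],"roll":9},{"travel":[0,0,0.05],"roll":18},{"travel":[0,0,0.08],"roll":27},{"travel":[0,0,0.09],"roll":36},{"travel":[0,0,0.09],"roll":45},{"travel":[0,0,0.1],"roll":45},{"travel":[0,0,0.11],"roll":45},{"travel":[0,0,0.115],"roll":45},{"travel":[0,0,0.115],"roll":45}]'
python3 - <<'E'
from wl import *
W,g=look('w3.png',[(.112,.122)])
f=load('wrist');M=np.array(f['mount']);z=f['z_map'][g[:,1],g[:,0]]
T=(ray(f,g)*z[:,None])@M[:3,:3].T+M[:3,3]
k=(z>0)&(abs(T[:,1])<.024)&(abs(T[:,0])<.012)&(abs(T[:,1])>.013)&(T[:,2]<.02)
print('tip', np.percentile(T[k][:,2],[50,99,100]))
E
```

```text
clock: 6.62
eef_pos: [0.4911, 0.1858, 0.1098]
tool_rot: [-0.001, -0.118, 0.993, -0.0]
contact_force: [0.6, 0.3, -0.2]
opening: 0.0353
gripper_force: 0.0
0.112 4021 [487.39764 186.25865 118.57603] ((488.9791564941406, 183.96861267089844), (45.59971237182617, 47.10837936401367), 66.02963256835938) ((492.0907897949219, 187.27638244628906), 28.02594757080078)
tip [-0.02494969  0.01983796  0.01999864]
```

View pics/w3.png

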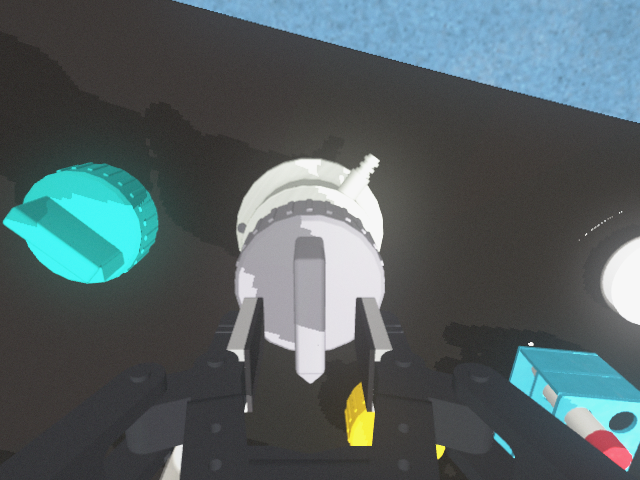

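The bar at (310,310) sits centred between the pads, with the tips (row 297) about level with its top. I'll go down 21 mm more.

```bash
python3 -m inch '[{"travel":[0,0,0.007],"roll":0},{"travel":[0,0,0.014],"roll":0},{"travel":[0,0,0.019],"roll":0},{"travel":[0,0,0.021],"roll":0},{"travel":[0,0,0.021],"roll":0}]'
python3 -m inch '[{"travel":[0,0,0],"roll":0},{"travel":[0,0,0],"roll":0},{"travel":[0,0,0],"roll":0}]' 0.015
python3 -m inch '[{"travel":[0,0,0],"roll":-5},{"travel":[0,0,0],"roll":-10},{"travel":[0,0,0],"roll":-15},{"travel":[0,0,0],"roll":-15}]'
python3 -c "
from h import *
s=robot.state();print(s['contact_force'],s['moment'],s['opening'])
save(grab('wrist'),'w4.png')"
```

```text
clock: 7.3
eef_pos: [0.4915, 0.1859, 0.0893]
tool_rot: [-0.0, -0.118, 0.993, 0.0]
contact_force: [0.1, -0.5, 0.2]
opening: 0.0349
gripper_force: 0.0
clock: 7.68
eef_pos: [0.4917, 0.1859, 0.0896]
tool_rot: [0.0, -0.118, 0.993, 0.0]
contact_force: [0.4, 0.2, -0.2]
opening: 0.0152
gripper_force: 0.0
clock: 8.18
eef_pos: [0.4916, 0.1859, 0.0895]
tool_rot: [0.0, -0.246, 0.969, -0.0]
contact_force: [-0.3, -0.3, -0.3]
opening: 0.0151
gripper_force: 0.0
[-0.32357573 -0.31484597 -0.29239868] [-0.00447662  0.04759865 -0.00739055] 0.015077558684443867
```

View pics/w4.png

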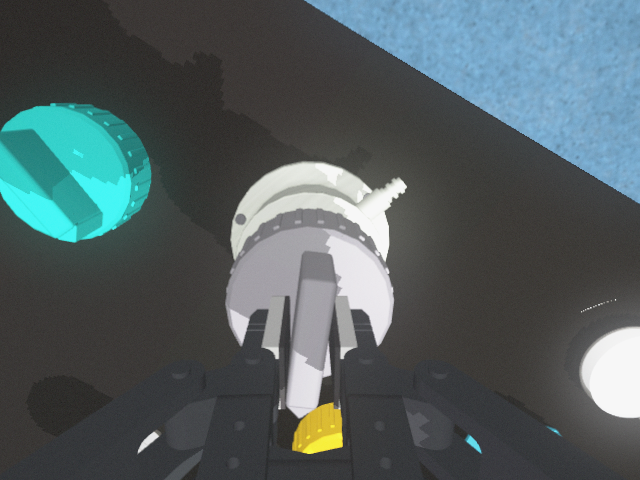

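Now the bar (310,330) is held between the pads and turning with a small lag. I'll keep turning backward.

```bash
python3 -m inch '[{"travel":[0,0,0],"roll":-5},{"travel":[0,0,0],"roll":-10},{"travel":[0,0,0],"roll":-15},{"travel":[0,0,0],"roll":-20},{"travel":[0,0,0],"roll":-25},{"travel":[0,0,0],"roll":-28},{"travel":[0,0,0],"roll":-31},{"travel":[0,0,0],"roll":-31},{"travel":[0,0,0],"roll":-31}]'
python3 -c "
from wl import *
s=robot.state();print(s['contact_force'],s['moment'],s['opening'])
look('w5.png',[(.070,.086),(.086,.097),(.1,.112),(.112,.122)])"
```

```text
clock: 9.35
eef_pos: [0.4916, 0.1859, 0.0895]
tool_rot: [-0.0, -0.496, 0.868, 0.0]
contact_force: [-0.2, -0.2, 0.6]
opening: 0.0151
gripper_force: 0.1
[-0.2093639  -0.1898751   0.57572935] [ 0.03142698  0.04829149 -0.02186701] 0.015085096605106912
0.07 10797 [479.6673  171.60574  81.57883] ((487.1002502441406, 183.50946044921875), (63.484004974365234, 68.63670349121094), 36.00447082519531) ((488.9986877441406, 185.01942443847656), 34.815242767333984)
0.086 382 [475.85635 166.91113  92.02336] ((486.5345458984375, 181.29164123535156), (39.88351821899414, 15.401103019714355), 56.02779006958008) ((487.25927734375, 181.09906005859375), 20.63803482055664)
0.1 5705 [487.7513  182.29028 109.39103] ((490.24383544921875, 186.2662353515625), (46.952606201171875, 38.9989013671875), 14.391600608825684) ((490.4870910644531, 188.09219360351562), 27.998510360717773)
0.112 1389 [490.99234 181.53304 117.21524] ((490.2191467285156, 186.54827880859375), (23.41902732849121, 42.500179290771484), 59.84032440185547) ((486.8719482421875, 180.78787231445312), 21.250234603881836)
```

View pics/w5.png

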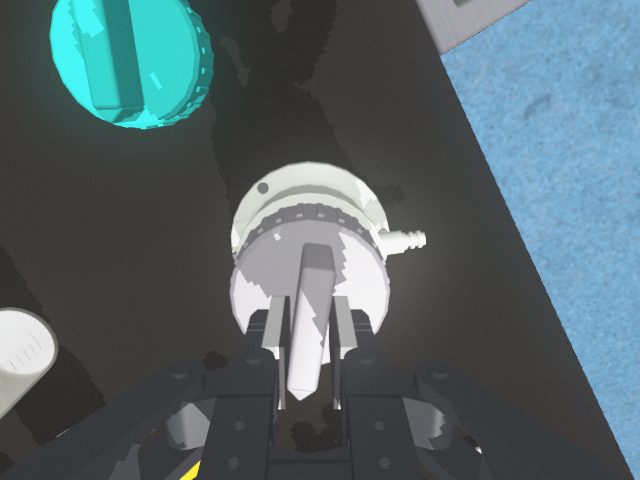

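It has dropped: lid top at 81.6 mm, bar top at 109 mm (seen at (310,320)). Next I'll lower 6 mm and turn forward.

```bash
python3 -m inch '[{"travel":[0,0,0.003],"roll":0},{"travel":[0,0,0.006],"roll":4},{"travel":[0,0,0.006],"roll":9},{"travel":[0,0,0.006],"roll":14},{"travel":[0,0,0.006],"roll":19},{"travel":[0,0,0.006],"roll":24},{"travel":[0,0,0.006],"roll":29},{"travel":[0,0,0.006],"roll":34},{"travel":[0,0,0.006],"roll":39},{"travel":[0,0,0.006],"roll":44},{"travel":[0,0,0.006],"roll":49},{"travel":[0,0,0.006],"roll":54},{"travel":[0,0,0.006],"roll":59},{"travel":[0,0,0.006],"roll":64},{"travel":[0,0,0.006],"roll":69},{"travel":[0,0,0.006],"roll":74},{"travel":[0,0,0.006],"roll":78},{"travel":[0,0,0.006],"roll":81},{"travel":[0,0,0.006],"roll":83},{"travel":[0,0,0.006],"roll":83}]'
python3 -c "
from h import *
s=robot.state();print(s['contact_force'],s['moment'],s['opening'])"
python3 -m inch '[{"travel":[0,0,0],"roll":1},{"travel":[0,0,0],"roll":2},{"travel":[0,0,0],"roll":3},{"travel":[0,0,0],"roll":3}]'
python3 -c "
from h import *
s=robot.state();print(s['contact_force'],s['moment'],s['opening'])"
```

```text
clock: 11.9
eef_pos: [0.4916, 0.1859, 0.0834]
tool_rot: [-0.0, 0.203, 0.979, -0.0]
contact_force: [-0.3, 0.5, -0.5]
opening: 0.0147
gripper_force: 0.0
[-0.33396933  0.49411279 -0.50931647] [0.03208711 0.00327739 0.03824906] 0.014682248345080907
clock: 12.4
eef_pos: [0.4916, 0.1859, 0.0835]
tool_rot: [-0.0, 0.229, 0.973, -0.0]
contact_force: [-0.7, 0.5, -0.4]
opening: 0.0152
gripper_force: 0.2
[-0.71371915  0.47040007 -0.36456724] [-0.01638187  0.01636912 -0.06838073] 0.015187404613483465
```

```bash
python3 -m inch '[{"travel":[0,0,0],"roll":1},{"travel":[0,0,0],"roll":2},{"travel":[0,0,0],"roll":3},{"travel":[0,0,0],"roll":3}]'
python3 -c "
from wl import *
s=robot.state();print(s['contact_force'],s['moment'],s['opening'])
look('w6.png',[(.070,.086),(.1,.112)])"
```

```text
clock: 12.9
eef_pos: [0.4917, 0.1859, 0.0835]
tool_rot: [0.0, 0.254, 0.967, -0.0]
contact_force: [0.2, -0.2, -0.1]
opening: 0.0152
gripper_force: 0.4
[ 0.16427418 -0.24923957 -0.05824784] [-0.00700387 -0.05261387  0.0604998 ] 0.01519212336843042
0.07 10687 [476.16553  199.26416   78.558395] ((486.2954406738281, 187.70843505859375), (68.6950912475586, 62.83302688598633), 84.33960723876953) ((489.22027587890625, 187.23751831054688), 34.7636604309082)
0.1 6042 [486.0844   188.0972   106.493484] ((490.5386962890625, 186.8787078857422), (46.88565444946289, 39.229923248291016), 16.31662940979004) ((491.85455322265625, 186.1451416015625), 27.875041961669922)
```

View pics/w6.png

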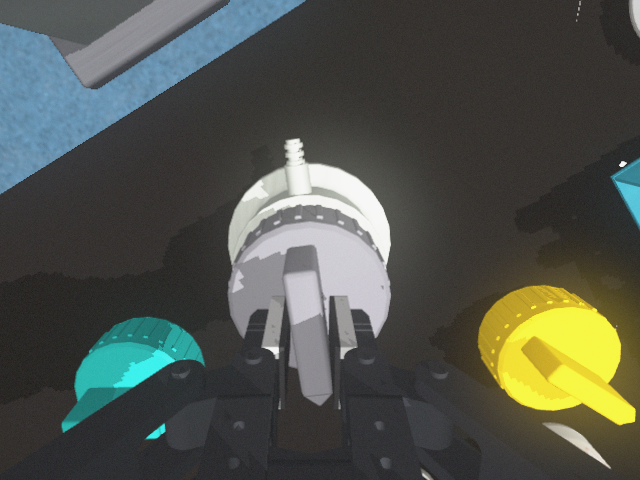

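The lid is down (top at 78.5 mm) and the bar (308,325) lines up with the nozzle (295,165). I'll nudge to feel the stop, then release, retreat and measure.

```bash
python3 -m inch '[{"travel":[0,0,0],"roll":1.5},{"travel":[0,0,0],"roll":3},{"travel":[0,0,0],"roll":4},{"travel":[0,0,0],"roll":4}]'
python3 -c "
from h import *
s=robot.state();print(s['moment'],s['opening'])"
python3 -m inch '[{"travel":[0,0,0],"roll":-1},{"travel":[0,0,0],"roll":-4},{"travel":[0,0,0],"roll":-4},{"travel":[0,0,0],"roll":-4}]' 0.035
python3 -m inch '[{"travel":[0,0,-0.02],"roll":0},{"travel":[0,0,-0.06],"roll":0},{"travel":[0,0,-0.11],"roll":0},{"travel":[0,0,-0.14],"roll":0},{"travel":[0,0,-0.14],"roll":0},{"travel":[0,0,-0.14],"roll":0}]'
python3 -c "
from wl import *
W,g=look('w7.png',[(.070,.086),(.1,.112)])
f=grab('top');n=pts(f,[(267,306.0)],.026)[0]
F=W[(W[:,2]>.020)&(W[:,2]<.032)&(np.hypot(W[:,0]-.4905,W[:,1]-.1865)>.045)&(np.hypot(W[:,0]-.4905,W[:,1]-.1865)<.065)]
d=np.array([.4905,.1865])-F[:,:2].mean(0);print('home',len(F),np.degrees(np.arctan2(d[1],d[0])))
g=np.array([(u,v) for v in range(240,310) for u in range(395,440)]);P=pts(f,g)
B=P[(P[:,2]>.07)&(P[:,2]<.085)];print('small',B.mean(0));print(robot.state()['contact_force'])"
```

```text
clock: 13.45
eef_pos: [0.4917, 0.1859, 0.0836]
tool_rot: [0.0, 0.288, 0.958, -0.0]
contact_force: [0.3, -0.1, -0.3]
opening: 0.0153
gripper_force: 10.4
[-0.04676215 -0.14970199  0.2776921 ] 0.015251564157406085
clock: 13.95
eef_pos: [0.4916, 0.1859, 0.0835]
tool_rot: [-0.0, 0.255, 0.967, 0.0]
contact_force: [0.0, 0.6, -0.4]
opening: 0.0347
gripper_force: 0.0
clock: 14.7
eef_pos: [0.4909, 0.1858, 0.2224]
tool_rot: [-0.001, 0.254, 0.967, -0.0]
contact_force: [-1.1, 0.1, -1.1]
opening: 0.035
gripper_force: 0.0
0.07 5158 [486.77383 190.9888   78.53227] ((489.7615966796875, 186.99501037597656), (68.10203552246094, 68.09525299072266), 15.695048332214355) ((489.6073303222656, 186.84161376953125), 34.76453399658203)
0.1 1342 [489.42148 186.99617 106.40915] ((492.5933532714844, 185.68270874023438), (12.07229232788086, 55.67542266845703), 67.87638092041016) ((492.42230224609375, 185.5120849609375), 27.932077407836914)
home 222 -22.239405777812678
small [ 0.48226323 -0.08730496  0.07539062]
[-0.7434283  -0.4806961   0.19193045]
```

The stop was felt (0.28 N·m). The bar stands at -22.1° against a home angle of about -22.2°, the lid top is at 78.5 mm, and the small holder hasn't moved.

```bash
python3 -c "
from cell import robot
print(robot.job_done())"
```

```text
the job is handed in; nothing more can be done
None
```

The larger holder's lid dropped into its thread, was turned fully home to its stop and released, the smaller holder stayed where it stood, and the job is handed in (the hand-in call returned no verdict).

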